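# Unlock and open the drill's control box

## Robot

A 6-joint arm with a two-finger parallel gripper is mounted at the origin on the work surface. World frame = base frame: x ahead of the robot, y to its left, z up, the work surface at z = 0. Lengths are in mm, angles in rad, forces in N, time in s.
With the tool pointing down it reaches from about 425 to 950 mm from the base axis. Payload 14.7 kg.
Tool frame: the origin (TCP) lies midway between the tips of the shut fingers; the grasp point (between the pads) lies 19 mm behind it; y points along the fingers, x is the direction in which the jaws open and shut, and the axes are right-handed (so a half turn about y gives the same grasp; the last joint's range is limited). The gripper opens to 85 mm and grips with 20 to 120 N. Pads are 22 mm wide; open, the fingers measure 114 mm over their backs; the gripper's body (76 mm by 85 mm) begins 54 mm behind the grasp point. The pads swing forward as they close: fully open they stand 13 mm farther back than shut.
Start: joints at [-1.321, 0.48, 1.596, -0, 1.065, -0.047], TCP at [190.116, -621.569, 208.997] pointing down, gripper open.
Joint ranges: [-2.75, 2.75], [-0.82, 2.05], [0.23, 2.67], [-1.56, 4.7], [0.09, 2.69], [-2.92, 2.92]. Speed limits (rad/s): [1.89, 1.89, 2.39, 3.01, 3.01, 3.01].

## Interface

Orientations are given as a unit quaternion [x, y, z, w].
In Python, from plant import read_state, get_image, camera_info, hand_in gives the robot as it stands.
- The arm moves only by the tool arm_command, never from a script. Its arguments are lists of equal length, an entry for each row: "offset": the shift along the tool's x, y, z in mm, a list of three; "twist": the turn, a rotation vector about the tool's x, y, z in degrees, a list of three; "grip": the opening, from -1 (shut) to 1 (fully open). A call has 1 to 20 rows; each row shifts and turns the pose as measured when the row begins, along the tool's axes as they then stand; what a row does not reach is not made up. A row lasts 1/8 s, in which the tool goes at most 62.5 mm and 10.7 degrees, less where a joint would pass 70% of its speed; a pose out of reach is approached as far as the arm can. A call with a gripper value outside its range is refused whole. The fingers move at their own pace and stop on an object; the grip force is fixed at half the most. Time passes only in rows, so rows that do not move let the fingers close. It gives the time, the measured TCP pose, the force and the opening at its end, in the units of the state.
- read_state(): the state, without advancing time (a new reading comes with each control period).
- get_image(name): name is "scene" or "top" or "wrist"; returns the picture (420x560x3 uint8, red, green, blue); there is no depth.
- camera_info(name): a dict with "fx", "fy", "cx", "cy" (pixels), "xyz" and "orientation" of the camera in the world; the wrist camera has in their place "tool_from_camera" (4x4, takes a point from camera to tool coordinates, whose origin is the TCP and whose axes are the tool frame's). Camera axes: x right, y down, z forward; pixel columns grow to the right and rows downward; lengths in mm; the calibration is good to about 2 mm. A picture is of the moment at which its call begins: read the wrist's pose just before it. camera_info takes no time and is no camera call.
- hand_in(): hands the job in, once; it reports no verdict.
The state is a dict: "clock": time; "joint_pos": joint angles; "joint_vel": joint speeds; "joint_torque": joint torques, N m; "eef_pos": TCP position; "eef_rot": TCP orientation; "contact_force": force on the tool from outside, world axes, zero at the start; "moment": the same for the moment, N m; "grip_width": finger opening in mm.
Only numpy, scipy, OpenCV 4.12 (cv2) and the standard library are available. Lean on these libraries where they do the work, as an engineer would, in place of code of your own. Each camera call takes 0.05 s, during which the arm holds its last target.

## Task

Turn both green quarter-turn fasteners on the control box fully to unlocked, then take the panel's black handle and gently swing the panel up until it stands upright by itself. Leave the things around the box where they are.

Things in the scene. Friction and masses are not known exactly. Their poses are not given: they have to be found in the camera images.
- control_box: grey steel box screwed to the bench, 200 (x) by 300 (y) by 100 mm high, closed by the panel; origin under its centre on the bench, x from the front edge to the hinge side, y to its left, z up. Its place on the bench varies and it is turned either way by up to 0.35 rad.
- panel_hinge (a point): middle of the panel's hinge axis, which runs along this point's y at the box's far (+x) top edge, 100 mm above the bench. This frame turns with the panel: the bare aluminium panel (200 mm by 300 mm, 5 mm thick) reaches from here to -x; its top face is at z = 5 mm in this frame.
- panel_handle (a point): middle of the grip bar of the panel's black bow handle: round, 12 mm thick, 84 mm long along y, parallel to the hinge; bar axis 40 mm above the panel's top face, 175 mm from the hinge axis along the panel. Frame parallel to that of panel_hinge; moves with the panel.
- panel (a joint): panel angle, rad: 0 = shut, grows as its front edge rises, stop at 1.6 (just past upright). A stiff friction hinge (0.75 N m) holds it at any angle; lifting takes about 6 to 8 N at the handle.
- fastener_left_grip (a point): left fastener: lime-green wing knob (64 mm long, 14 mm wide) on the panel's top near its front edge, 115 mm to the left (+y) of the panel's middle seen from the robot, on a round black collar 40 mm across, 8 mm high. The wing rises from 8 to 45 mm above the panel. This point lies on the turning axis, 30 mm above the panel's top face; z is the axis (up while the panel is shut); the wing lies along its own x, and its white-striped half points to -x.
- fastener_right_grip (a point): right fastener: lime-green wing knob (64 mm long, 14 mm wide) on the panel's top near its front edge, 115 mm to the right (-y) of the panel's middle seen from the robot, on a round black collar 40 mm across, 8 mm high. The wing rises from 8 to 45 mm above the panel. This point lies on the turning axis, 30 mm above the panel's top face; z is the axis (up while the panel is shut); the wing lies along its own x, and its white-striped half points to -x.
- fastener_left (a joint): left fastener, rad: 0 = locked (wing at right angles to the front edge, white stripe toward the red mark at the front edge), pi/2 = unlocked, at its end stop (wing parallel to the front edge, stripe toward the green mark). Grows counter-clockwise seen from above. It starts locked, at 0 to 0.3. Light friction (about 0.12 N m), no spring: it stays where it is left. Its tongue holds the panel down until it is turned past about 1.25.
- fastener_right (a joint): right fastener, rad: 0 = locked (wing at right angles to the front edge, white stripe toward the red mark at the front edge), pi/2 = unlocked, at its end stop (wing parallel to the front edge, stripe toward the green mark). Grows counter-clockwise seen from above. It starts locked, at 0 to 0.3. Light friction (about 0.12 N m), no spring: it stays where it is left. Its tongue holds the panel down until it is turned past about 1.25.
- jar: amber glass jar with steel lid, 64 mm across, 85 mm high, beside the box; origin under its centre. A bystander: leave it alone.
- wood_block: pale wood offcut 120 by 60 by 35 mm, lying beside the box; origin under its centre, x along it. A bystander: leave it alone.
- clear_tube: clear (milky-looking) plastic square tube offcut, open at the ends, 100 by 30 by 30 mm, lying beside the box; origin under its centre, x along it. A bystander: leave it alone.

How it is judged:
By the outcome, as a careful person would: the job done as asked, in the order asked, and still so for the second after the job is handed in, with the robot touching nothing.
It also fails if it takes over 59 s, if anything falls off the work surface, if the arm or the gripper's body presses on something with over 40 N, if the wrist force passes 120 N, or if a joint passes its speed limit or range.

## Working session

There is one attempt and no reset: what is moved stays moved. The work goes in short steps, Python scripts to look and compute and a tool call to move; the robot and the scene stay as the last step left them, time stands still between calls to the robot, and variables do not carry over. Pictures are saved under pics/ and viewed, and the job is handed in when it is done.

Besides the shell and the picture viewer there is one more tool, called after "Emit:" by a JSON object that holds its "op" and its "data". arm_command: Moves the arm, as the interface text tells. Its arguments: {"type":"object","properties":{"offset":{"type":"array"},"twist":{"type":"array"},"grip":{"type":"array"}},"required":["offset","twist","grip"]}

```bash
mkdir -p pics; ls
python3 - <<'E'
from plant import *
import cv2
print(read_state())
for n in ["scene","top","wrist"]:
    print(n,camera_info(n))
for n in ["scene","top"]:
    cv2.imwrite(f"pics/{n}0.png",get_image(n)[:,:,::-1])
E
```

```text
pics
{'clock': 0.0, 'joint_pos': array([-1.32061023e+00,  4.80831384e-01,  1.59690106e+00,  6.17163160e-06,
        1.06512579e+00, -4.66150667e-02]), 'joint_vel': array([ 0.00074129,  0.00216385, -0.00128718,  0.00020306,  0.00052359,
        0.0004753 ]), 'joint_torque': array([-5.01684321e-03, -9.50660777e+01, -4.30200899e+01, -7.34907098e-04,
        1.21669541e-02,  3.31891988e-05]), 'eef_pos': array([ 189.99745669, -621.12193621,  208.36258687]), 'eef_rot': array([-0.56814782,  0.42092264, -0.42023124,  0.568716  ]), 'contact_force': array([-0.23040728,  0.38768403, -0.83065719]), 'moment': array([-0.00367281,  0.00781217, -0.00604201]), 'grip_width': 84.98974189252216}
scene {'fx': 436.1735858637354, 'fy': 436.1735858637354, 'cx': 277.41934084383814, 'cy': 216.52802662079702, 'xyz': array([1059.61250352, -250.32244413,  857.61261884]), 'orientation': array([ 0.84326051,  0.44369175, -0.14781374, -0.26495367])}
top {'fx': 518.1006430232741, 'fy': 518.1006430232741, 'cx': 276.8230585618686, 'cy': 198.13895001573607, 'xyz': array([ 457.31112528,   26.4880158 , 1280.28480808]), 'orientation': array([-0.70435844,  0.70676315, -0.04400522,  0.0492806 ])}
wrist {'fx': 293.03432014374846, 'fy': 293.03432014374846, 'cx': 280.6286808390689, 'cy': 210.58916005063813, 'tool_from_camera': array([[ 9.99999078e-01, -2.65276101e-04,  1.33147520e-03,
        -9.11092034e-01],
       [-1.34583699e-03, -3.22756088e-01,  9.46481218e-01,
        -1.64487369e+02],
       [ 1.78662879e-04, -9.46482138e-01, -3.22756148e-01,
         8.26049717e+01],
       [ 0.00000000e+00,  0.00000000e+00,  0.00000000e+00,
         1.00000000e+00]])}
```

View pics/top0.png

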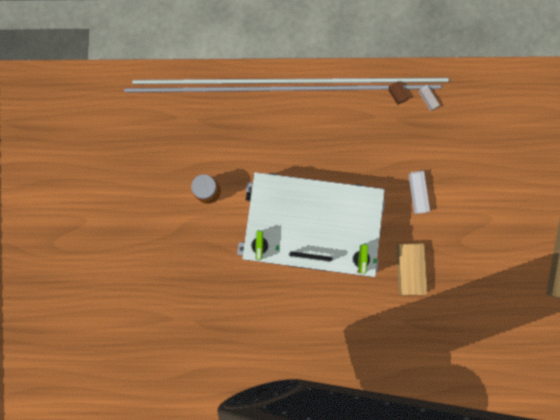

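View pics/scene0.png

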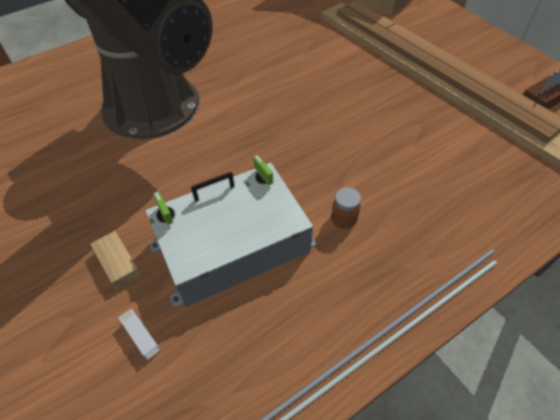

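Run:
```python
import cv2
im=cv2.imread("pics/top0.png")
c=im[60:260,200:470]
print(c.shape)
cv2.imwrite("pics/top0c.png",cv2.resize(c,None,fx=2.9,fy=2.9,interpolation=cv2.INTER_CUBIC))
```

```text
(200, 270, 3)
```

View pics/top0c.png

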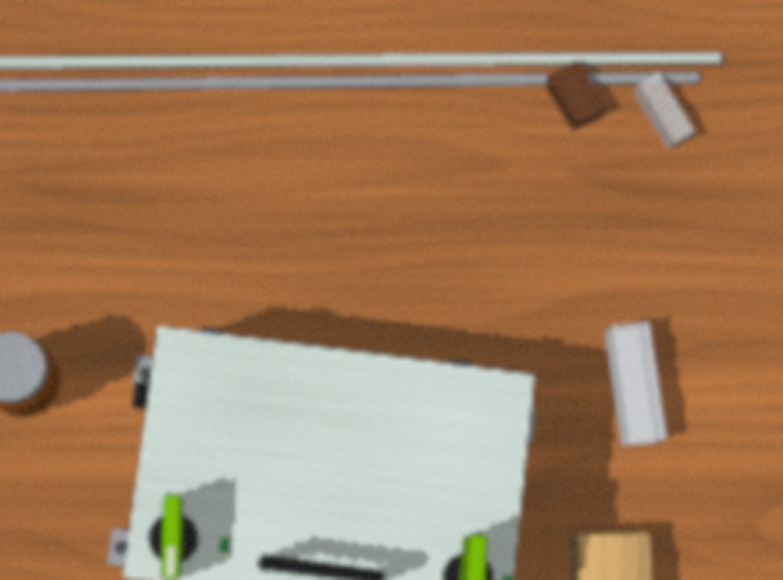

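```bash
cat > h.py <<'E'
import numpy as np, cv2
from plant import *
from scipy.spatial.transform import Rotation as R
def camT(n,st=None):
    c=camera_info(n)
    if n=="wrist":
        T=c["tool_from_camera"]; Rt=R.from_quat(st["eef_rot"]).as_matrix()
        return c, Rt@T[:3,:3], Rt@T[:3,3]+st["eef_pos"]
    return c,R.from_quat(c["orientation"]).as_matrix(),np.array(c["xyz"])
def pix2z(n,uv,z,st=None):
    c,Rm,t=camT(n,st); out=[]
    for u,v in np.atleast_2d(uv):
        d=Rm@np.array([(u-c["cx"])/c["fx"],(v-c["cy"])/c["fy"],1]); out.append(t+d*(z-t[2])/d[2])
    return np.array(out)
def proj(n,P,st=None):
    c,Rm,t=camT(n,st); q=(np.atleast_2d(P)-t)@Rm
    return np.c_[q[:,0]/q[:,2]*c["fx"]+c["cx"],q[:,1]/q[:,2]*c["fy"]+c["cy"]]
E
python3 - <<'E'
from h import *
im=cv2.imread("pics/top0.png")
c=im[165:285,232:392]
cv2.imwrite("pics/top0d.png",cv2.resize(c,None,fx=5,fy=5,interpolation=cv2.INTER_CUBIC))
p=pix2z("top",[(255,173),(384,189),(243,260),(376,277)],105)
print(p)
for a,b in [(0,1),(2,3),(0,2),(1,3)]: print(np.linalg.norm(p[a]-p[b]), p[b]-p[a])
E
```

```text
[[ 672.02633669   85.16056806  105.        ]
 [ 633.55129616 -210.46726154  105.        ]
 [ 473.05161399  111.68940975  105.        ]
 [ 434.3439268  -186.5802883   105.        ]]
298.1210196860401 [ -38.47504053 -295.6278296     0.        ]
300.770839381313 [ -38.70768719 -298.26969805    0.        ]
200.7354470839293 [-198.9747227    26.52884169    0.        ]
200.63440258009328 [-199.20736936   23.88697324    0.        ]
```

View pics/top0d.png

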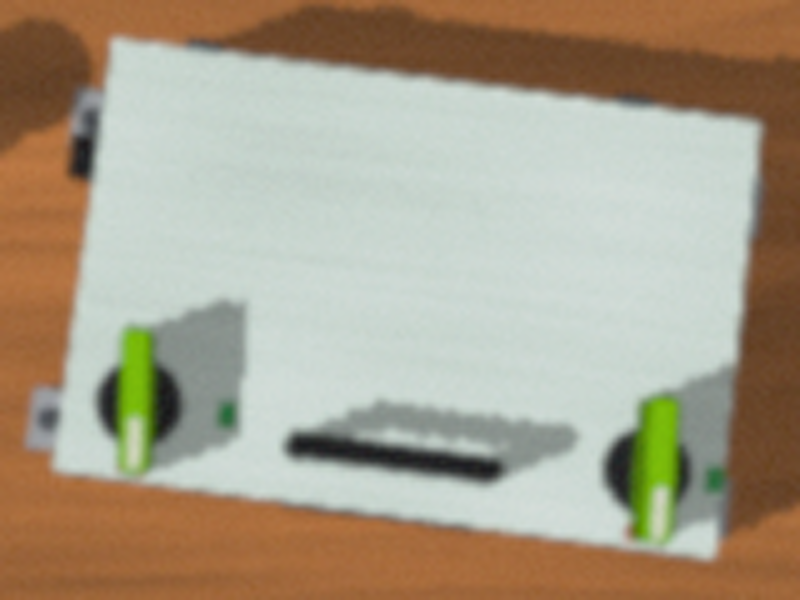

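Run:
```python
from h import *
cv=lambda L:[(232+(a-2)/5,165+(b-2)/5) for a,b in L]
c=pix2z("top",cv([(112,38),(764,121),(54,471),(716,557)]),105); print(c)
for a,b in [(0,1),(2,3),(0,2),(1,3)]: print(np.linalg.norm(c[a]-c[b]))
ex=(c[0]-c[2]+c[1]-c[3]); ey=(c[0]-c[1]+c[2]-c[3])
print("yaw",np.arctan2(ex[1],ex[0]),np.arctan2(-ey[0],ey[1]))
ctr=c.mean(0); yaw=np.arctan2(-ey[0],ey[1]); M=R.from_euler('z',yaw).as_matrix()
print("centre",ctr)
def loc(p): return (p-ctr)@M
w=pix2z("top",cv([(138,328),(133,472),(660,397),(652,541)]),150)
print("wing ends local",loc(w)); 
for i in (0,2):
    d=loc(w[i])-loc(w[i+1]); print("wing c",w[i:i+2].mean(0),loc(w[i:i+2].mean(0)),"len",np.linalg.norm(d),"angle",np.arctan2(d[1],d[0]))
k=pix2z("top",cv([(139,404),(647,471)]),113); print("collar",k,loc(k))
h=pix2z("top",cv([(288,446),(500,468),(394,456)]),147); print("handle",h,loc(h))
```

```text
[[ 673.90815636   87.4708566   105.        ]
 [ 634.01068307 -211.39584147  105.        ]
 [ 475.74232954  113.05814085  105.        ]
 [ 436.56649248 -183.95775424  105.        ]]
301.51801204292315
299.5883645028206
199.8109207082794
199.34155870947288
yaw -0.13324033998980403 -0.13192869914145264
centre [555.05691536 -48.70614956 105.        ]
wing ends local [[ -34.00562268  118.66909211   45.        ]
 [ -96.1899309   112.50510517   45.        ]
 [ -34.66561937 -110.32406387   45.        ]
 [ -96.70104603 -113.52247052   45.        ]]
wing c [505.7298947  74.4398733 150.       ] [-65.09777679 115.58709864  45.        ] len 62.489062435494645 angle 0.09880172155000456
wing c [ 475.22127476 -151.01640527  150.        ] [ -65.6833327  -111.92326719   45.        ] len 62.11782326035842 angle 0.05151213320927435
collar [[ 505.40095699   74.43760288  113.        ]
 [ 474.81586359 -152.77721528  113.        ]] [[ -65.42355737  115.54157741    8.        ]
 [ -65.85359277 -113.72210615    8.        ]]
handle [[485.57990412   8.17349538 147.        ]
 [475.79264603 -83.82388369 147.        ]
 [481.11411428 -37.87001732 147.        ]] [[-76.35556596  47.24591672  42.        ]
 [-73.9558559  -45.2394852   42.        ]
 [-74.72569331   1.01506279  42.        ]]
```

```bash
cat >> h.py <<'E'
YAW=-0.132; CTR=np.array([555.1,-48.7,105.]); M=R.from_euler('z',YAW).as_matrix()
def W(p): return CTR+M@np.array(p,float)
def rep(target,phi_deg):
    """tool-frame offset to target TCP; twist to reach tool pointing down with tool x at azimuth phi (either sign)"""
    s=read_state(); Rt=R.from_quat(s["eef_rot"])
    y=np.array([0,0,-1.]); a=np.radians(phi_deg); x=np.array([np.cos(a),np.sin(a),0]); z=np.cross(x,y)
    D=R.from_matrix(np.c_[x,y,z])
    cur=Rt.as_matrix()
    print("t",s["clock"],"pos",s["eef_pos"].round(1),"xaz",np.degrees(np.arctan2(cur[1,0],cur[0,0])).round(2),"ydir",cur[:,1].round(3),"q",s["joint_pos"].round(3),"w",round(s["grip_width"],1),"F",s["contact_force"].round(1),"M",s["moment"].round(2))
    print("offset",Rt.inv().apply(np.array(target)-s["eef_pos"]).round(1),"twist",np.degrees((Rt.inv()*D).as_rotvec()).round(2))
E
python3 - <<'E'
from h import *
print(W([-65.5,-115,15]),W([-65.5,115,15]),W([-75,0,40]),W([100,0,-5]))
# right wing axis along -x..; jaw azimuth = yaw+0.05+90
for s in (90,-90): rep(W([-65.5,-115,95]),np.degrees(YAW+0.05)+s)
E
```

```text
[ 475.03385225 -154.07866     120.        ] [505.30576359  73.92048777 120.        ] [480.75245181 -38.82872456 145.        ] [654.23006425 -61.86170058 100.        ]
t 0.1 pos [ 190.  -621.2  208.4] xaz -73.0 ydir [-0.     0.001 -1.   ] q [-1.321  0.481  1.597  0.     1.065 -0.047] w 85.0 F [-0.1 -0.7 -0.8] M [-0.05  0.02 -0.05]
offset [-363.3    8.8  409.1] twist [-9.000e-02 -1.583e+02 -1.000e-02]
t 0.1 pos [ 190.  -621.2  208.4] xaz -73.0 ydir [-0.     0.001 -1.   ] q [-1.321  0.481  1.597  0.     1.065 -0.047] w 85.0 F [-0.1 -0.7 -0.8] M [-0.05  0.02 -0.05]
offset [-363.3    8.8  409.1] twist [ 1.00e-02  2.17e+01 -6.00e-02]
```

Emit:
{"op": "arm_command", "data": {"offset": [[-36,0,41],[-36,0,41],[-36,0,41],[-36,0,41],[-36,0,41],[-36,0,41],[-36,0,41],[-36,0,41],[-36,0,41],[-36,0,41],[0,0,0]], "twist": [[0,0,0],[0,0,0],[0,0,0],[0,0,0],[0,0,0],[0,0,0],[0,0,0],[0,0,0],[0,0,0],[0,0,0],[0,0,0]], "grip": [-0.2,-0.2,-0.2,-0.2,-0.2,-0.2,-0.2,-0.2,-0.2,-0.2,-0.2]}}

```text
clock: 1.48
eef_pos: [484.3, -142.4, 206.6]
eef_rot: [-0.567, 0.422, -0.42, 0.569]
contact_force: [-0.2, -1.5, -0.3]
grip_width: 33.9
```

Run:
```python
from h import *
rep(W([-65.5,-115,95]),np.degrees(YAW+0.05)-90)
```

```text
t 1.475 pos [ 484.3 -142.4  206.6] xaz -73.13 ydir [-0.001  0.003 -1.   ] q [-0.348  0.282  1.925  0.003  0.937  0.927] w 33.9 F [-0.2 -1.5 -0.3] M [-0.04  0.01 -0.01]
offset [  8.5   6.6 -12.2] twist [ 0.03 21.57 -0.16]
```

Emit:
{"op": "arm_command", "data": {"offset": [[8,0,-12],[0,0,0],[0,0,0],[0,0,0]], "twist": [[0,0,0],[0,10,0],[0,10,0],[0,0,0]], "grip": [-0.2,-0.2,-0.2,-0.2]}}

```text
clock: 1.98
eef_pos: [471.0, -157.7, 205.9]
eef_rot: [-0.484, 0.517, -0.514, 0.483]
contact_force: [-0.0, 0.4, -0.1]
grip_width: 34.0
```

Run:
```python
from h import *
rep(W([-65.5,-115,15]),np.degrees(YAW+0.05)-90)
s=read_state()
cv2.imwrite("pics/w1.png",get_image("wrist")[:,:,::-1])
print(proj("wrist",[W([-65.5,-115,45]),W([-65.5,-115,8]),W([-65.5,-115,0])],s))
```

```text
t 1.975 pos [ 471.  -157.7  205.9] xaz -93.69 ydir [-0.003  0.003 -1.   ] q [-3.850e-01  2.730e-01  1.940e+00  1.000e-03  9.330e-01  1.249e+00] w 34.0 F [-0.   0.4 -0.1] M [0.04 0.02 0.04]
offset [-3.7 85.9  4. ] twist [ 0.21  1.01 -0.14]
[[276.33671112 214.54618584]
 [276.95807168 200.89724529]
 [277.07174521 198.40026774]]
```

View pics/w1.png

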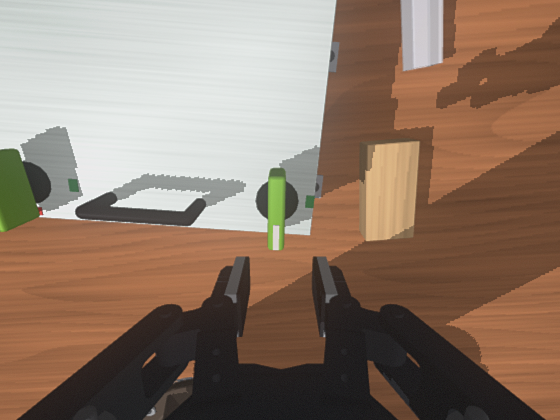

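Emit:
{"op": "arm_command", "data": {"offset": [[-3,10,4],[0,25,0],[0,25,0],[0,16,0],[0,6,0],[0,0,0]], "twist": [[0,1,0],[0,0,0],[0,0,0],[0,0,0],[0,0,0],[0,0,0]], "grip": [-0.2,-0.2,-0.2,-0.2,-0.2,-0.2]}}

```text
clock: 2.78
eef_pos: [474.6, -155.9, 119.4]
eef_rot: [-0.483, 0.519, -0.516, 0.482]
contact_force: [-0.2, 0.4, 0.2]
grip_width: 33.9
```

Run:
```python
from h import *
rep(W([-65.5,-115,15]),np.degrees(YAW+0.05)-90)
s=read_state()
cv2.imwrite("pics/w2.png",get_image("wrist")[:,:,::-1])
```

```text
t 2.775 pos [ 474.6 -155.9  119.4] xaz -93.99 ydir [-0.004  0.003 -1.   ] q [-3.790e-01  3.960e-01  2.022e+00  2.000e-03  7.280e-01  1.260e+00] w 33.9 F [-0.2  0.4  0.2] M [ 0.01 -0.05  0.01]
offset [-1.8 -0.6  0.3] twist [ 0.23  0.7  -0.13]
```

View pics/w2.png

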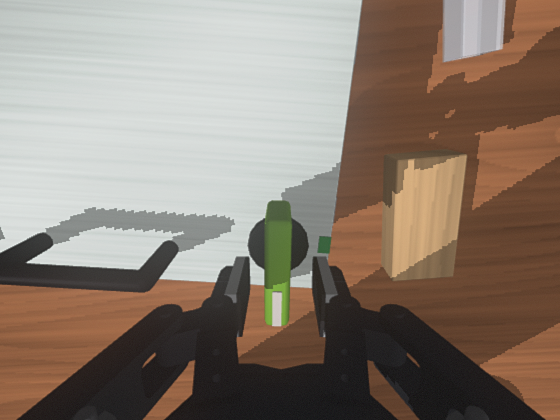

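Emit:
{"op": "arm_command", "data": {"offset": [[-2,0,0],[0,0,0],[0,0,0],[0,0,0]], "twist": [[0,1,0],[0,0,0],[0,0,0],[0,0,0]], "grip": [-1,-1,-1,-1]}}

```text
clock: 3.32
eef_pos: [475.3, -154.0, 120.6]
eef_rot: [-0.478, 0.522, -0.521, 0.477]
contact_force: [1.3, -0.2, -6.7]
grip_width: 11.7
```

Run:
```python
from h import *
rep(W([-65.5,-115,15]),np.degrees(YAW+0.05)-90)
```

```text
t 3.325 pos [ 475.3 -154.   120.6] xaz -95.04 ydir [-0.002  0.002 -1.   ] q [-3.750e-01  3.930e-01  2.022e+00  2.000e-03  7.280e-01  1.283e+00] w 11.7 F [ 1.3 -0.2 -6.7] M [-0.07 -0.13  0.05]
offset [ 0.1  0.6 -0.3] twist [ 0.12 -0.34 -0.1 ]
```

Emit:
{"op": "arm_command", "data": {"offset": [[0,0,0],[0,0,0],[0,0,0],[0,0,0],[0,0,0],[0,0,0],[0,0,0],[0,0,0],[0,0,0],[0,0,0],[0,0,0],[0,0,0]], "twist": [[0,-4,0],[0,-8,0],[0,-8,0],[0,-8,0],[0,-8,0],[0,-8,0],[0,-8,0],[0,-8,0],[0,-8,0],[0,-8,0],[0,-5,0],[0,0,0]], "grip": [-1,-1,-1,-1,-1,-1,-1,-1,-1,-1,-1,-1]}}

```text
clock: 4.82
eef_pos: [475.1, -153.7, 120.6]
eef_rot: [-0.703, 0.072, -0.07, 0.704]
contact_force: [0.2, 0.4, -5.4]
grip_width: 12.0
```

Run:
```python
from h import *
rep(W([-65.5,-115,15]),np.degrees(YAW))
```

```text
t 4.825 pos [ 475.1 -153.7  120.6] xaz -11.47 ydir [-0.002  0.003 -1.   ] q [-0.375  0.393  2.023  0.003  0.729 -0.177] w 12.0 F [ 0.2  0.4 -5.4] M [-0.15 -0.07  0.09]
offset [ 0.1  0.6 -0.4] twist [-0.14 -3.91 -0.16]
```

Emit:
{"op": "arm_command", "data": {"offset": [[0,0,0],[0,0,0],[0,0,0]], "twist": [[0,-4,0],[0,-3,0],[0,0,0]], "grip": [-1,-1,-1]}}

```text
clock: 5.2
eef_pos: [475.0, -153.7, 120.6]
eef_rot: [-0.705, 0.03, -0.029, 0.708]
contact_force: [0.1, -1.0, -6.3]
grip_width: 11.9
```

Run:
```python
from h import *
rep(W([-65.5,-115,15]),np.degrees(YAW))
```

```text
t 5.2 pos [ 475.  -153.7  120.6] xaz -4.79 ydir [-0.002  0.003 -1.   ] q [-0.375  0.393  2.023  0.003  0.729 -0.294] w 11.9 F [ 0.1 -1.  -6.3] M [-0.18 -0.02 -0.84]
offset [ 0.   0.6 -0.4] twist [-0.17  2.77 -0.15]
```

Emit:
{"op": "arm_command", "data": {"offset": [[0,0,0],[0,0,0],[0,0,0],[0,-15,0],[0,-35,0],[0,-40,0],[0,0,0]], "twist": [[0,0,0],[0,0,0],[0,0,0],[0,0,0],[0,0,0],[0,0,0],[0,0,0]], "grip": [-0.2,-0.2,-0.2,-0.2,-0.2,-0.2,-0.2]}}

```text
clock: 6.08
eef_pos: [476.0, -154.2, 216.8]
eef_rot: [-0.706, 0.031, -0.031, 0.707]
contact_force: [0.0, -0.4, 0.4]
grip_width: 33.9
```

Run:
```python
from h import *
rep(W([-65.5,115,95]),np.degrees(YAW+0.1)-90)
cv2.imwrite("pics/w3.png",get_image("wrist")[:,:,::-1])
cv2.imwrite("pics/s3.png",cv2.resize(get_image("scene")[120:300,100:340,::-1],None,fx=3,fy=3))
```

```text
t 6.075 pos [ 476.  -154.2  216.8] xaz -5.03 ydir [-0.     0.002 -1.   ] q [-0.375  0.263  1.923  0.002  0.957 -0.289] w 33.9 F [ 0.  -0.4  0.4] M [ 0.05 -0.02 -0.02]
offset [  9.2  17.3 229.7] twist [-0.09 86.8  -0.11]
```

View pics/w3.png

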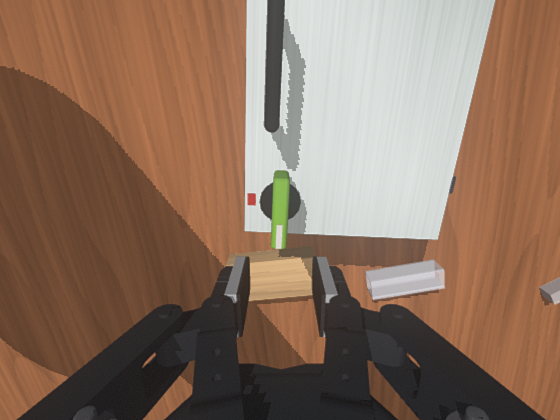

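View pics/s3.png

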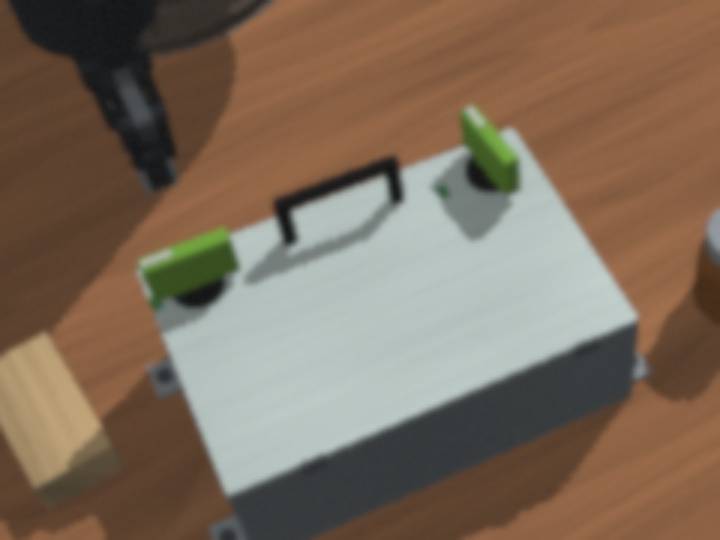

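Emit:
{"op": "arm_command", "data": {"offset": [[2,0,46],[2,0,46],[2,0,46],[2,0,46],[2,0,44],[0,0,0],[0,0,0],[0,0,0],[0,0,0],[0,0,0],[0,0,0],[0,0,0],[0,0,0],[0,0,0],[0,0,0],[0,0,0]], "twist": [[0,0,0],[0,0,0],[0,0,0],[0,0,0],[0,0,0],[0,9,0],[0,9,0],[0,9,0],[0,9,0],[0,9,0],[0,9,0],[0,9,0],[0,9,0],[0,9,0],[0,5,0],[0,0,0]], "grip": [-0.2,-0.2,-0.2,-0.2,-0.2,-0.2,-0.2,-0.2,-0.2,-0.2,-0.2,-0.2,-0.2,-0.2,-0.2,-0.2]}}

```text
clock: 8.18
eef_pos: [494.2, 79.7, 200.1]
eef_rot: [-0.49, 0.525, -0.508, 0.475]
contact_force: [-0.6, -0.9, 0.1]
grip_width: 34.4
```

Run:
```python
from h import *
rep(W([-65.5,115,15]),np.degrees(YAW+0.1)-90)
```

```text
t 8.175 pos [494.2  79.7 200.1] xaz -93.91 ydir [-0.032  0.002 -0.999] q [0.095 0.3   1.917 0.006 0.956 1.731] w 34.4 F [-0.6 -0.9  0.1] M [ 0.03 -0.03  0.03]
offset [ 5.  79.7 14.1] twist [ 1.85 -2.08 -0.01]
```

Emit:
{"op": "arm_command", "data": {"offset": [[5,8,12],[0,0,0],[0,10,0],[0,0,0]], "twist": [[0,0,0],[1.8,-2,0],[0,0,0],[0,0,0]], "grip": [-0.2,-0.2,-0.2,-0.2]}}

```text
clock: 8.68
eef_pos: [506.8, 72.8, 178.3]
eef_rot: [-0.494, 0.507, -0.506, 0.492]
contact_force: [0.2, 0.3, 0.3]
grip_width: 34.0
```

Run:
```python
from h import *
rep(W([-65.5,115,15]),np.degrees(YAW+0.1)-90)
s=read_state()
cv2.imwrite("pics/w4.png",get_image("wrist")[:,:,::-1])
print(proj("wrist",[W([-65.5,115,45]),W([-65.5,115,8]),W([-65.5,115,0])],s))
```

```text
t 8.675 pos [506.8  72.8 178.3] xaz -91.57 ydir [-0.003 -0.    -1.   ] q [0.083 0.327 1.94  0.    0.877 1.681] w 34.0 F [0.2 0.3 0.3] M [ 0.02  0.04 -0.02]
offset [-1.1 58.3 -1.3] twist [0.17 0.27 0.01]
[[279.63433639 234.60377066]
 [279.73324625 216.74849007]
 [279.75102159 213.53967141]]
```

View pics/w4.png

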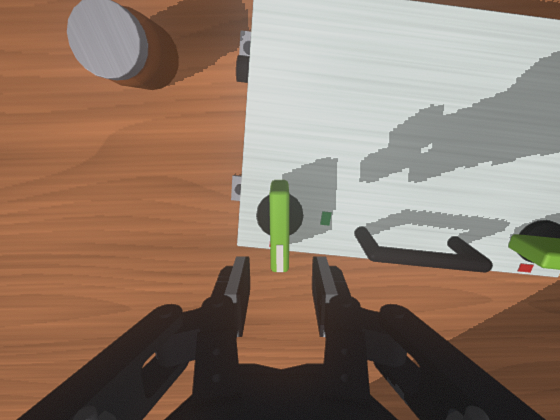

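Emit:
{"op": "arm_command", "data": {"offset": [[-1,15,-1],[0,20,0],[0,15,0],[0,6,0],[0,0,0],[0,0,0],[0,0,0],[0,0,0]], "twist": [[0,0,0],[0,0,0],[0,0,0],[0,0,0],[0,0,0],[0,0,0],[0,0,0],[0,0,0]], "grip": [-0.2,-0.2,-0.2,-0.2,-0.2,-1,-1,-1]}}

```text
clock: 9.72
eef_pos: [506.0, 73.9, 119.0]
eef_rot: [-0.494, 0.508, -0.506, 0.492]
contact_force: [1.2, -0.7, -8.1]
grip_width: 12.0
```

Run:
```python
from h import *
rep(W([-65.5,115,15]),np.degrees(YAW))
```

```text
t 9.725 pos [506.   73.9 119. ] xaz -91.56 ydir [-0.003 -0.    -1.   ] q [0.086 0.41  1.998 0.    0.737 1.684] w 12.0 F [ 1.2 -0.7 -8.1] M [-0.1  -0.21  0.11]
offset [-0.  -1.  -0.7] twist [  0.16 -84.    -0.12]
```

Gripped. Turn to the stop in smaller rows with tracking lag accounted for.

Emit:
{"op": "arm_command", "data": {"offset": [[0,0,0],[0,0,0],[0,0,0],[0,0,0],[0,0,0],[0,0,0],[0,0,0],[0,0,0],[0,0,0],[0,0,0],[0,0,0],[0,0,0]], "twist": [[0,-4,0],[0,-8,0],[0,-8,0],[0,-8,0],[0,-8,0],[0,-8,0],[0,-8,0],[0,-8,0],[0,-8,0],[0,-8,0],[0,-5,0],[0,0,0]], "grip": [-1,-1,-1,-1,-1,-1,-1,-1,-1,-1,-1,-1]}}

```text
clock: 11.22
eef_pos: [506.2, 73.7, 119.0]
eef_rot: [-0.705, 0.05, -0.049, 0.705]
contact_force: [0.9, -1.3, -7.7]
grip_width: 12.2
```

Run:
```python
from h import *
rep(W([-65.5,115,15]),np.degrees(YAW))
```

```text
t 11.225 pos [506.2  73.7 119. ] xaz -8.07 ydir [-0.002  0.    -1.   ] q [8.500e-02 4.100e-01 1.998e+00 1.000e-03 7.360e-01 2.250e-01] w 12.2 F [ 0.9 -1.3 -7.7] M [-0.1  -0.16  0.07]
offset [-0.9 -1.   0.1] twist [-0.   -0.5  -0.11]
```

Emit:
{"op": "arm_command", "data": {"offset": [[0,0,0],[0,0,0]], "twist": [[0,-4,0],[0,0,0]], "grip": [-1,-1]}}

```text
clock: 11.48
eef_pos: [506.2, 73.7, 119.0]
eef_rot: [-0.706, 0.028, -0.026, 0.707]
contact_force: [0.4, -0.7, -6.8]
grip_width: 12.0
```

Run:
```python
from h import *
rep(W([-65.5,115,15]),np.degrees(YAW))
```

```text
t 11.475 pos [506.2  73.7 119. ] xaz -4.36 ydir [-0.002  0.001 -1.   ] q [8.500e-02 4.090e-01 1.998e+00 1.000e-03 7.360e-01 1.600e-01] w 12.0 F [ 0.4 -0.7 -6.8] M [-0.29 -0.12 -0.93]
offset [-0.9 -1.   0.1] twist [-0.03  3.2  -0.11]
```

Emit:
{"op": "arm_command", "data": {"offset": [[0,0,0],[0,0,0],[0,0,0],[0,-15,0],[0,-35,0],[0,-40,0],[0,0,0]], "twist": [[0,0,0],[0,0,0],[0,0,0],[0,0,0],[0,0,0],[0,0,0],[0,0,0]], "grip": [-0.2,-0.2,-0.2,-0.2,-0.2,-0.2,-0.2]}}

```text
clock: 12.35
eef_pos: [507.2, 73.9, 215.5]
eef_rot: [-0.706, 0.028, -0.029, 0.707]
contact_force: [0.1, 0.4, -0.6]
grip_width: 33.9
```

Run:
```python
from h import *
rep(W([-75,0,80]),np.degrees(YAW))
```

```text
t 12.35 pos [507.2  73.9 215.5] xaz -4.63 ydir [ 0.001  0.001 -1.   ] q [8.50e-02 2.81e-01 1.90e+00 1.00e-03 9.60e-01 1.65e-01] w 33.9 F [ 0.1  0.4 -0.6] M [-0.01  0.01  0.03]
offset [ -17.3   30.4 -114.5] twist [-0.05  2.93  0.04]
```

Emit:
{"op": "arm_command", "data": {"offset": [[-6,0,-38],[-6,0,-38],[-5,0,-38],[0,20,0],[0,0,0]], "twist": [[0,0,0],[0,0,0],[0,0,0],[0,3,0],[0,0,0]], "grip": [-0.2,-0.2,-0.2,-0.2,-0.2]}}

```text
clock: 12.98
eef_pos: [480.1, -41.3, 196.7]
eef_rot: [-0.705, 0.046, -0.048, 0.706]
contact_force: [-0.4, 0.3, 0.5]
grip_width: 34.2
```

Run:
```python
from h import *
rep(W([-75,0,23]),np.degrees(YAW))
s=read_state()
cv2.imwrite("pics/w5.png",get_image("wrist")[:,:,::-1])
cv2.imwrite("pics/s5.png",cv2.resize(get_image("scene")[120:300,100:340,::-1],None,fx=3,fy=3))
print(proj("wrist",[W([-75,y,40]) for y in (-42,0,42)],s))
```

```text
t 12.975 pos [480.1 -41.3 196.7] xaz -7.65 ydir [ 0.003  0.001 -1.   ] q [-1.500e-01  2.590e-01  1.988e+00  1.000e-03  8.920e-01 -1.700e-02] w 34.2 F [-0.4  0.3  0.5] M [ 0.05  0.03 -0.03]
offset [ 0.2 68.7  2.5] twist [-0.06 -0.09  0.16]
[[281.93568646 266.45011418]
 [281.94271933 219.31900817]
 [281.95063163 166.29430184]]
```

View pics/w5.png

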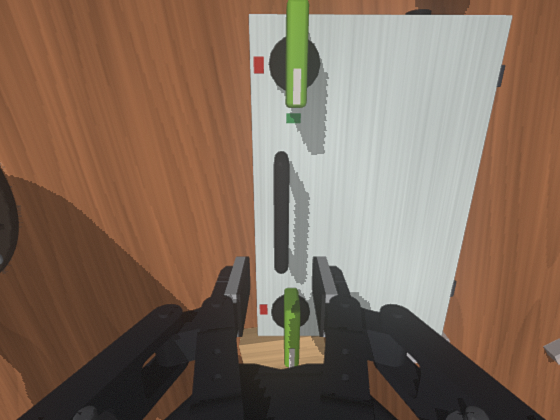

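View pics/s5.png

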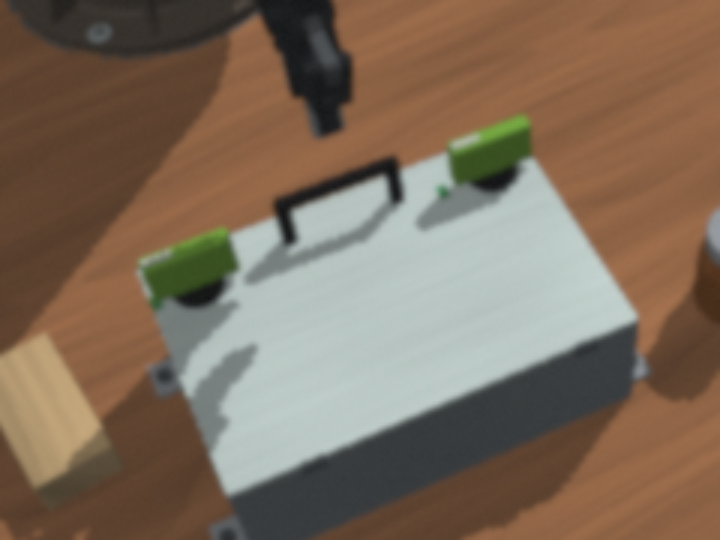

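Emit:
{"op": "arm_command", "data": {"offset": [[0,15,2],[0,25,0],[0,18,0],[0,7,0],[0,0,0],[0,0,0],[0,0,0],[0,0,0]], "twist": [[0,0,0],[0,0,0],[0,0,0],[0,0,0],[0,0,0],[0,0,0],[0,0,0],[0,0,0]], "grip": [-0.2,-0.2,-0.2,-0.2,-0.2,-1,-1,-1]}}

```text
clock: 14.08
eef_pos: [484.1, -36.7, 131.9]
eef_rot: [-0.706, 0.041, -0.047, 0.706]
contact_force: [-0.3, -0.0, 0.8]
grip_width: -0.4
```

```bash
cat >> h.py <<'E'
def traj(pts_deg, g0, rc=None):
    """tool-frame (x,y) steps along arc for constant tool orientation. tool x=box x, y=down"""
    th=np.radians(pts_deg); f=lambda t:np.array([-175*np.cos(t)+45*np.sin(t), 175*np.sin(t)+45*np.cos(t)])
    P=np.array([f(t) for t in th]); return P
E
python3 - <<'E'
from h import *
rep(W([-75,0,23]),np.degrees(YAW))
P=traj(np.arange(0,91,5),0)
d=np.diff(P,axis=0); print(np.c_[d[:,0],-d[:,1]].round(1).tolist()); print(np.linalg.norm(d,axis=1)[:2],P[-1]-P[0])
E
```

```text
t 14.075 pos [484.1 -36.7 131.9] xaz -7.15 ydir [ 0.009 -0.    -1.   ] q [-1.390e-01  3.530e-01  2.053e+00  2.000e-03  7.260e-01 -1.600e-02] w -0.4 F [-0.3 -0.   0.8] M [-0.04 -0.02 -0.02]
offset [-3.1  3.9 -2.5] twist [-0.06  0.41  0.54]
[[4.6, -15.1], [5.9, -14.6], [7.1, -14.1], [8.3, -13.4], [9.5, -12.6], [10.5, -11.7], [11.5, -10.8], [12.4, -9.7], [13.2, -8.6], [13.9, -7.4], [14.5, -6.2], [15.0, -4.9], [15.4, -3.6], [15.6, -2.2], [15.7, -0.8], [15.8, 0.5], [15.6, 1.9], [15.4, 3.3]]
[15.76344552 15.76344552] [220. 130.]
```

Run:
```python
from h import *
cv2.imwrite("pics/w6.png",get_image("wrist")[:,:,::-1])
cv2.imwrite("pics/s6.png",cv2.resize(get_image("scene")[120:300,100:340,::-1],None,fx=3,fy=3))
```

```text
(no output)
```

View pics/w6.png

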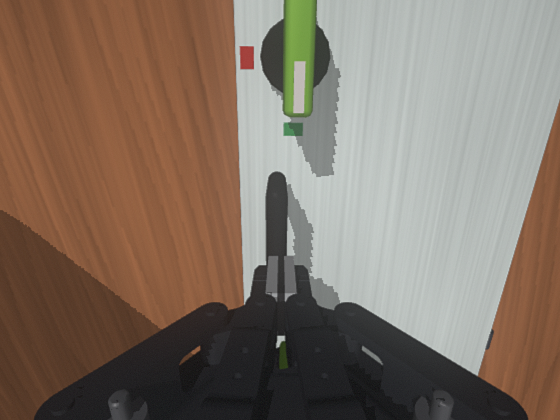

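View pics/s6.png

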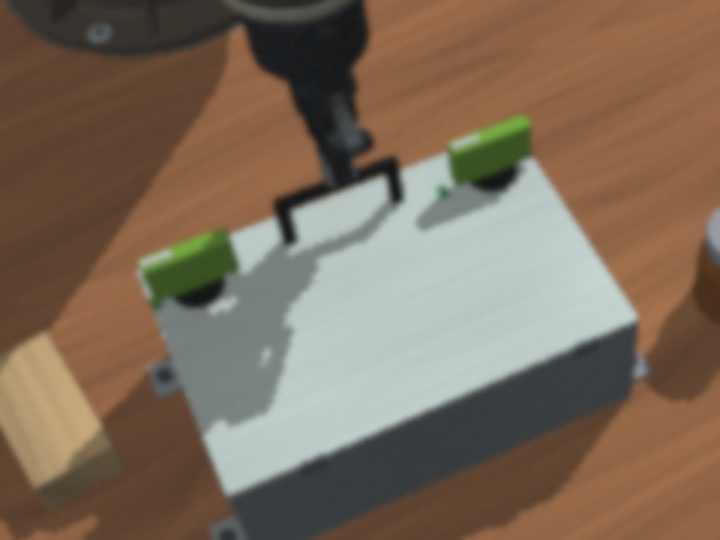

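```bash
python3 - <<'E'
from h import *
s=read_state()
rep(W([-75,0,23]),np.degrees(YAW))
Rt=R.from_quat(s["eef_rot"]).as_matrix()
print("tcp,grasp,-40",proj("wrist",[s["eef_pos"]+Rt@[0,k,0] for k in(0,-19,-40)],s))
for zz in (40,30,20): print(zz,proj("wrist",[W([-75,y,zz]) for y in (-42,0,42,48)],s))
print(proj("wrist",[W([-65.5,115,8]),W([-100,0,0]),W([-100,100,0])],s))
E
python3 - <<'E'
import cv2
im=cv2.imread("pics/w6.png")[150:410,180:400]
cv2.imwrite("pics/w6c.png",cv2.resize(im,None,fx=2.3*1.0,fy=2.3,interpolation=cv2.INTER_CUBIC))
E
```

```text
t 14.175 pos [484.  -36.7 131.8] xaz -7.16 ydir [ 0.009 -0.    -1.   ] q [-1.390e-01  3.530e-01  2.053e+00  2.000e-03  7.260e-01 -1.600e-02] w -0.0 F [-0.6 -0.1  0.1] M [0.02 0.04 0.05]
offset [-3.   3.8 -2.5] twist [-0.06  0.41  0.53]
tcp,grasp,-40 [[282.08250949 252.29524317]
 [282.2970714  267.80217833]
 [282.59609005 289.41301623]]
40 [[277.17240762 325.40159351]
 [277.42031153 266.48831087]
 [277.71096396 197.41602867]
 [277.75662819 186.56412281]]
30 [[277.17646617 314.92713363]
 [277.41169145 258.31154227]
 [277.68518173 192.48607781]
 [277.72792628 182.1980348 ]]
20 [[277.18014769 305.42571427]
 [277.40392939 250.94865891]
 [277.66216331 188.08460944]
 [277.70233537 178.30518826]]
[[295.08953006  56.4219887 ]
 [242.28876901 238.1468056 ]
 [236.46250948  85.98785555]]
```

View pics/w6c.png

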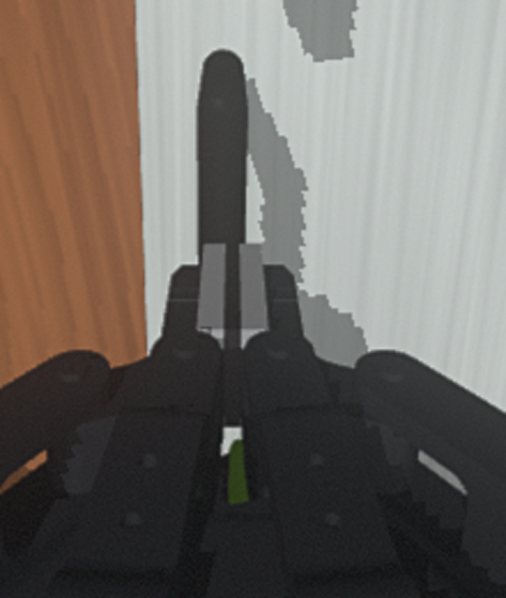

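Emit:
{"op": "arm_command", "data": {"offset": [[1,-5,0],[1,-5,0],[0,0,0]], "twist": [[0,0,0],[0,0,0],[0,0,0]], "grip": [-1,-1,-1]}}

```text
clock: 14.55
eef_pos: [486.3, -37.1, 143.0]
eef_rot: [-0.706, 0.041, -0.048, 0.706]
contact_force: [-0.1, -0.3, 0.4]
grip_width: -0.1
```

Run:
```python
from h import *
rep(W([-75,0,23]),np.degrees(YAW))
cv2.imwrite("pics/w7.png",get_image("wrist")[150:410,180:400,::-1].repeat(2,0).repeat(2,1))
cv2.imwrite("pics/s7.png",cv2.resize(get_image("scene")[120:300,100:340,::-1],None,fx=3,fy=3))
```

```text
t 14.55 pos [486.3 -37.1 143. ] xaz -7.17 ydir [ 0.01 -0.   -1.  ] q [-1.390e-01  3.390e-01  2.038e+00  2.000e-03  7.540e-01 -1.500e-02] w -0.1 F [-0.1 -0.3  0.4] M [-0.04 -0.    0.02]
offset [-5.4 14.9 -2.4] twist [-0.06  0.4   0.57]
```

View pics/w7.png

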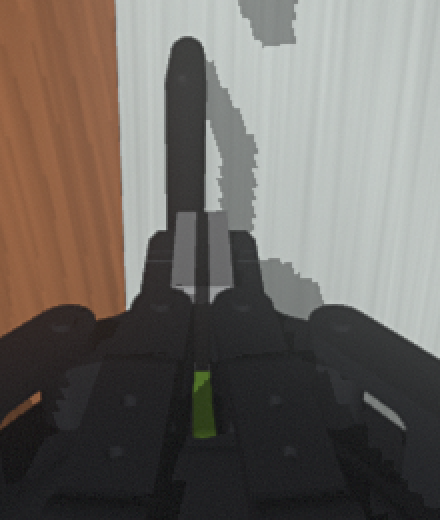

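View pics/s7.png

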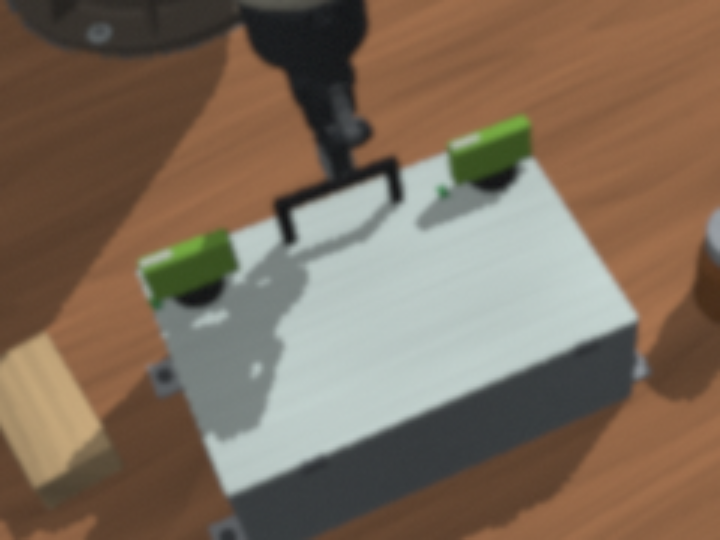

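Run:
```python
from h import *
s=read_state()
f=lambda P:(proj("scene",P)-[100,120])*3
print("tcp",f([s["eef_pos"]]))
for z in (20,30,40,45): print("bar z",z,f([W([-75,-42,z]),W([-75,0,z]),W([-75,42,z])]))
print("post feet",f([W([-75,-42,0]),W([-75,42,0])]), "corner FL,FR",f([W([-100,150,0]),W([-100,-150,0]),W([100,-150,0]),W([100,150,0])]))
print("wing top ends", f([W([-65.5,115-32,45]),W([-65.5,115+32,45])]))
```

```text
tcp [[340.22531694 190.37822323]]
bar z 20 [[283.04412652 223.50101546]
 [337.77087428 202.50109313]
 [391.29862245 181.96125475]]
bar z 30 [[280.64871675 214.7535307 ]
 [335.87889239 193.66842944]
 [389.8886161  173.04925739]]
bar z 40 [[278.21073284 205.85057498]
 [333.95366288 184.68055016]
 [388.45410799 163.9823957 ]]
bar z 45 [[276.97541931 201.33949447]
 [332.97830519 180.12712048]
 [387.72746532 159.38962379]]
post feet [[287.71160787 240.54558231]
 [394.04759865 199.3362607 ]] corner FL,FR [[509.80356888 127.24660086]
 [133.64687786 270.84926932]
 [224.79021296 496.54304208]
 [636.69919399 317.82929941]]
wing top ends [[445.45205252 148.3894496 ]
 [525.15312295 118.0196474 ]]
```

Emit:
{"op": "arm_command", "data": {"offset": [[0,-15,0],[-5,-15,-2],[0,0,0],[0,0,0]], "twist": [[0,0,0],[0,0,0],[0,0,0.5],[0,0,0]], "grip": [-1,-0.2,-0.2,-0.2]}}

```text
clock: 15.15
eef_pos: [480.1, -38.5, 175.2]
eef_rot: [-0.705, 0.044, -0.044, 0.706]
contact_force: [-0.1, 0.5, 0.1]
grip_width: 34.1
```

Run:
```python
from h import *
rep(W([-75,0,7]),np.degrees(YAW))
```

```text
t 15.15 pos [480.1 -38.5 175.2] xaz -7.16 ydir [ 0.001  0.001 -1.   ] q [-1.44e-01  2.89e-01  2.01e+00  1.00e-03  8.41e-01 -2.00e-02] w 34.1 F [-0.1  0.5  0.1] M [-0.02 -0.02 -0.02]
offset [ 0.6 63.2 -0.3] twist [-0.06  0.4   0.04]
```

Emit:
{"op": "arm_command", "data": {"offset": [[0,15,0],[0,18,0],[0,10,0],[0,3,0],[0,0,0]], "twist": [[0,0,0],[0,0,0],[0,0,0],[0,0,0],[0,0,0]], "grip": [-0.2,-0.2,-0.2,-0.2,-0.2]}}

```text
clock: 15.78
eef_pos: [479.0, -38.3, 124.6]
eef_rot: [-0.705, 0.045, -0.043, 0.706]
contact_force: [-0.2, 0.2, -0.0]
grip_width: 34.1
```

Run:
```python
from h import *
rep(W([-75,0,7]),np.degrees(YAW))
cv2.imwrite("pics/w8.png",get_image("wrist")[150:410,180:400,::-1].repeat(2,0).repeat(2,1))
cv2.imwrite("pics/s8.png",cv2.resize(get_image("scene")[120:300,100:340,::-1],None,fx=3,fy=3))
```

```text
t 15.775 pos [479.  -38.3 124.6] xaz -7.17 ydir [-0.002  0.001 -1.   ] q [-1.44e-01  3.64e-01  2.06e+00  2.00e-03  7.19e-01 -2.00e-02] w 34.1 F [-0.2  0.2 -0. ] M [0.04 0.   0.01]
offset [ 1.8 12.6 -0.3] twist [-0.06  0.4  -0.12]
```

View pics/w8.png

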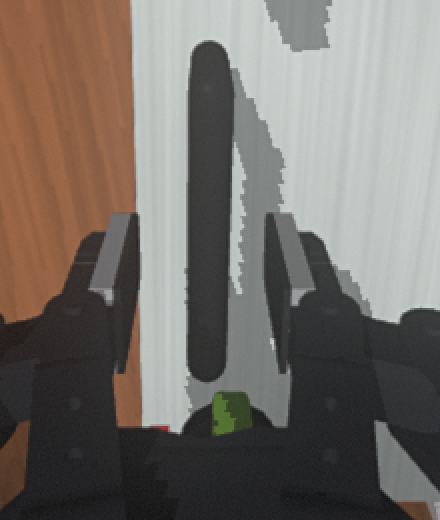

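View pics/s8.png

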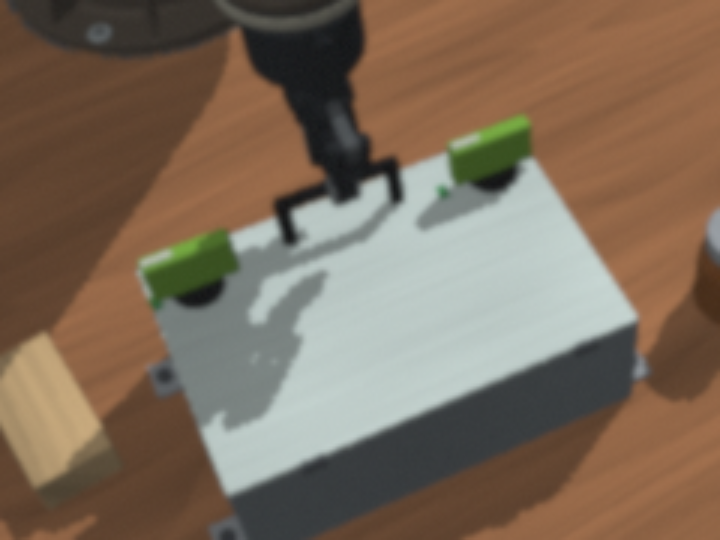

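Emit:
{"op": "arm_command", "data": {"offset": [[2,6,0],[0,4,0],[0,2,0],[0,0,0]], "twist": [[0,0,0],[0,0,0],[0,0,0],[0,0,0]], "grip": [-0.2,-0.2,-0.2,-0.2]}}

```text
clock: 16.38
eef_pos: [482.0, -38.7, 113.0]
eef_rot: [-0.705, 0.044, -0.044, 0.706]
contact_force: [-0.3, 0.2, 0.8]
grip_width: 34.7
```

Run:
```python
from h import *
rep(W([-75,0,7]),np.degrees(YAW))
cv2.imwrite("pics/s9.png",cv2.resize(get_image("scene")[120:300,100:340,::-1],None,fx=3,fy=3))
```

```text
t 16.375 pos [482.  -38.7 113. ] xaz -7.16 ydir [ 0.     0.001 -1.   ] q [-1.440e-01  3.850e-01  2.066e+00  2.000e-03  6.900e-01 -2.000e-02] w 34.7 F [-0.3  0.2  0.8] M [ 0.    0.05 -0.03]
offset [-1.3  0.9 -0.3] twist [-0.06  0.4   0.02]
```

View pics/s9.png

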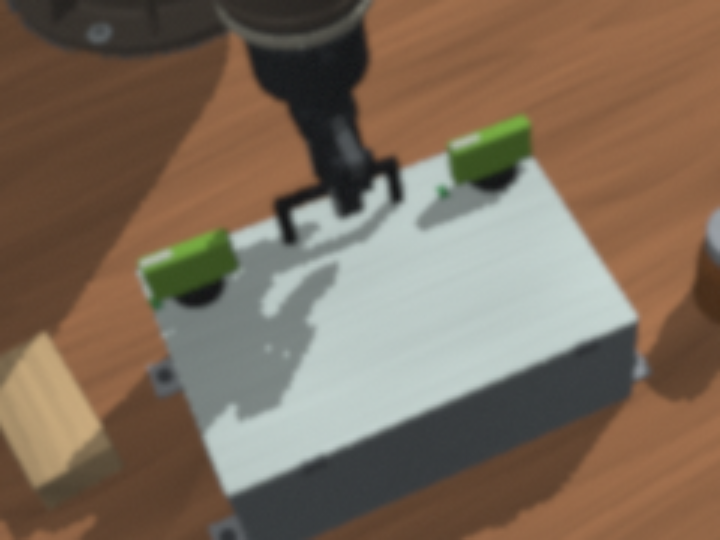

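Emit:
{"op": "arm_command", "data": {"offset": [[-1,4,0],[0,3,0],[0,0,0]], "twist": [[0,0,0],[0,0,0],[0,0,0]], "grip": [-0.2,-0.2,-0.2]}}

```text
clock: 16.8
eef_pos: [481.0, -38.5, 105.6]
eef_rot: [-0.705, 0.044, -0.044, 0.706]
contact_force: [0.6, -0.1, 0.0]
grip_width: 34.3
```

Run:
```python
from h import *
rep(W([-75,0,-3]),np.degrees(YAW))
```

```text
t 16.8 pos [481.  -38.5 105.6] xaz -7.17 ydir [ 0.001  0.001 -1.   ] q [-1.440e-01  3.960e-01  2.075e+00  2.000e-03  6.700e-01 -2.000e-02] w 34.3 F [ 0.6 -0.1  0. ] M [0.01 0.04 0.06]
offset [-0.2  3.6 -0.3] twist [-0.06  0.4   0.03]
```

Emit:
{"op": "arm_command", "data": {"offset": [[0,3,0],[0,3,0],[0,0,0]], "twist": [[0,0,0],[0,0,0],[0,0,0]], "grip": [-0.2,-0.2,-0.2]}}

```text
clock: 17.18
eef_pos: [481.1, -38.6, 99.2]
eef_rot: [-0.705, 0.044, -0.044, 0.706]
contact_force: [-0.1, 0.3, 0.9]
grip_width: 34.2
```

Run:
```python
from h import *
rep(W([-75,0,-3]),np.degrees(YAW))
cv2.imwrite("pics/w10.png",get_image("wrist")[150:410,180:400,::-1].repeat(2,0).repeat(2,1))
cv2.imwrite("pics/s10.png",cv2.resize(get_image("scene")[150:240,180:260,::-1],None,fx=6,fy=6,interpolation=cv2.INTER_CUBIC))
```

```text
t 17.175 pos [481.1 -38.6  99.2] xaz -7.17 ydir [ 0.001  0.001 -1.   ] q [-1.44e-01  4.07e-01  2.08e+00  2.00e-03  6.55e-01 -2.00e-02] w 34.2 F [-0.1  0.3  0.9] M [ 0.03 -0.04  0.02]
offset [-0.3 -2.8 -0.3] twist [-0.06  0.4   0.03]
```

View pics/w10.png

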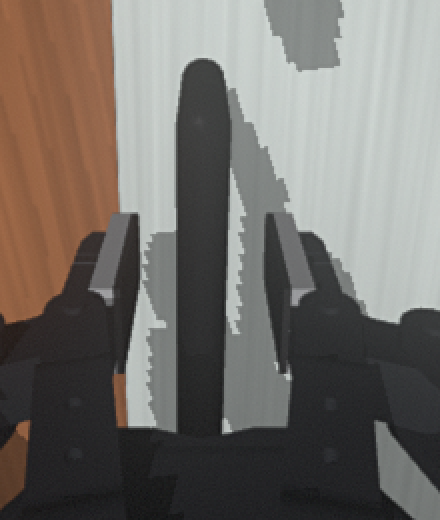

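View pics/s10.png

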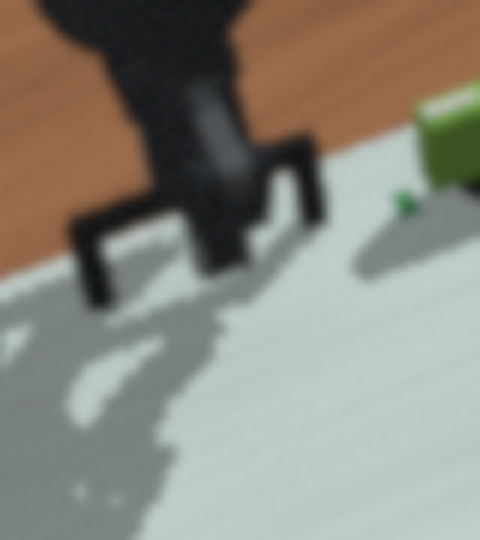

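Emit:
{"op": "arm_command", "data": {"offset": [[0,0,0],[0,0,0],[0,0,0]], "twist": [[0,0,0],[0,0,0],[0,0,0]], "grip": [-1,-1,-1]}}

```text
clock: 17.65
eef_pos: [480.8, -38.5, 99.5]
eef_rot: [-0.705, 0.044, -0.044, 0.706]
contact_force: [0.8, -0.9, -0.7]
grip_width: 10.3
```

Run:
```python
from h import *
rep(W([-75,0,-3]),np.degrees(YAW))
cv2.imwrite("pics/w11.png",get_image("wrist")[150:410,180:400,::-1].repeat(2,0).repeat(2,1))
```

```text
t 17.65 pos [480.8 -38.5  99.5] xaz -7.18 ydir [ 0.     0.001 -1.   ] q [-1.44e-01  4.06e-01  2.08e+00  2.00e-03  6.55e-01 -2.00e-02] w 10.3 F [ 0.8 -0.9 -0.7] M [-0.01  0.02 -0.16]
offset [-0.  -2.5 -0.3] twist [-0.06  0.39  0.02]
```

View pics/w11.png

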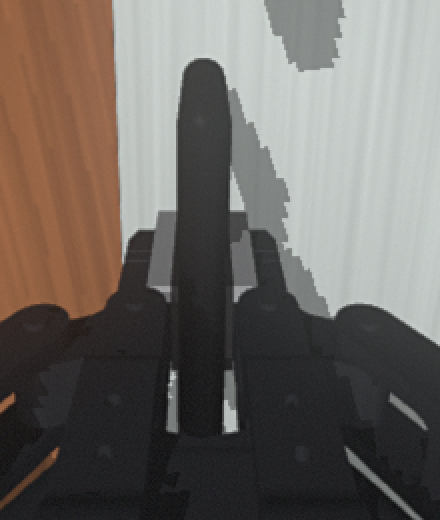

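```bash
cat >> h.py <<'E'
D=45.5
H=W([100,0,-5])
def bar():
    s=read_state(); Rt=R.from_quat(s["eef_rot"]).as_matrix()
    b=M.T@(s["eef_pos"]+Rt@[0,-D,0]-H); tilt=np.degrees(np.arctan2((M.T@-Rt[:,1])[0],(M.T@-Rt[:,1])[2]))
    ang=np.degrees(np.arctan2(b[2],-b[0])-np.arctan2(45,175))
    return s,b,ang,np.hypot(b[0],b[2]),tilt
def plan(n,dth,ratio=0.22,rad=None,maxth=None):
    s,b,ang,r,tilt=bar()
    print("t",s["clock"],"bar",b.round(1),"ang",ang.round(2),"r",r.round(1),"(180.7) tilt",tilt.round(2),"F",(M.T@s["contact_force"]).round(1),"M",(M.T@s["moment"]).round(2),"w",round(s["grip_width"],1),"q",s["joint_pos"].round(2))
    r0=r if rad is None else rad
    a0=np.arctan2(45,175); t=np.radians(tilt); th=np.radians(ang); p=np.array([b[0],b[2]])  # box x,z
    offs=[];tws=[]
    for i in range(n):
        th2=th+np.radians(dth); t2=np.radians(ratio*np.degrees(th2)) 
        rr=r+(r0-r)*(i+1)/n
        p2=rr*np.array([-np.cos(th2+a0),np.sin(th2+a0)])
        up=lambda t:np.array([np.sin(t),np.cos(t)])
        tcp=p-D*up(t); tcp2=p2-D*up(t2); d=tcp2-tcp
        ex=np.array([np.cos(t),-np.sin(t)]); ey=-up(t)
        offs.append([round(d@ex,1),round(d@ey,1),0]); tws.append([0,0,round(np.degrees(t2-t),1)])
        p,t,th=p2,t2,th2
    print(offs);print(tws)
E
python3 - <<'E'
from h import *
plan(6,2)
E
```

```text
t 17.7 bar [-175.     0.3   45. ] ang -0.01 r 180.7 (180.7) tilt -0.02 F [-0.3  0.5 -0.6] M [-0.02  0.11 -0.09] w 9.9 q [-0.14  0.41  2.08  0.    0.66 -0.02]
[[np.float64(1.3), np.float64(-6.1), 0], [np.float64(1.5), np.float64(-6.0), 0], [np.float64(1.7), np.float64(-6.0), 0], [np.float64(1.8), np.float64(-5.9), 0], [np.float64(2.0), np.float64(-5.9), 0], [np.float64(2.1), np.float64(-5.8), 0]]
[[0, 0, np.float64(0.5)], [0, 0, np.float64(0.4)], [0, 0, np.float64(0.4)], [0, 0, np.float64(0.4)], [0, 0, np.float64(0.4)], [0, 0, np.float64(0.4)]]
```

Emit:
{"op": "arm_command", "data": {"offset": [[0.7,-3,0],[1.4,-6,0],[1.6,-6,0],[1.8,-6,0],[1.9,-6,0],[1,-3,0]], "twist": [[0,0,0.2],[0,0,0.4],[0,0,0.4],[0,0,0.4],[0,0,0.4],[0,0,0.2]], "grip": [-1,-1,-1,-1,-1,-1]}}

```text
clock: 18.45
eef_pos: [489.9, -39.8, 130.8]
eef_rot: [-0.704, 0.058, -0.031, 0.707]
contact_force: [2.5, -0.3, -11.1]
grip_width: 9.7
```

Run:
```python
from h import *
plan(12,2,rad=180.7)
cv2.imwrite("pics/s12.png",cv2.resize(get_image("scene")[100:300,80:360,::-1],None,fx=2.5,fy=2.5))
```

```text
t 18.45 bar [-164.1    0.2   76.3] ang 10.5 r 180.9 (180.7) tilt 2.19 F [  2.5   0.1 -11.1] M [-0.16 -0.08 -0.17] w 9.7 q [-0.14  0.39  2.    0.    0.79 -0.02]
[[np.float64(2.1), np.float64(-5.8), 0], [np.float64(2.4), np.float64(-5.7), 0], [np.float64(2.5), np.float64(-5.6), 0], [np.float64(2.7), np.float64(-5.6), 0], [np.float64(2.8), np.float64(-5.5), 0], [np.float64(3.0), np.float64(-5.4), 0], [np.float64(3.1), np.float64(-5.3), 0], [np.float64(3.2), np.float64(-5.2), 0], [np.float64(3.4), np.float64(-5.1), 0], [np.float64(3.5), np.float64(-5.0), 0], [np.float64(3.7), np.float64(-4.9), 0], [np.float64(3.8), np.float64(-4.8), 0]]
[[0, 0, np.float64(0.6)], [0, 0, np.float64(0.4)], [0, 0, np.float64(0.4)], [0, 0, np.float64(0.4)], [0, 0, np.float64(0.4)], [0, 0, np.float64(0.4)], [0, 0, np.float64(0.4)], [0, 0, np.float64(0.4)], [0, 0, np.float64(0.4)], [0, 0, np.float64(0.4)], [0, 0, np.float64(0.4)], [0, 0, np.float64(0.4)]]
```

View pics/s12.png

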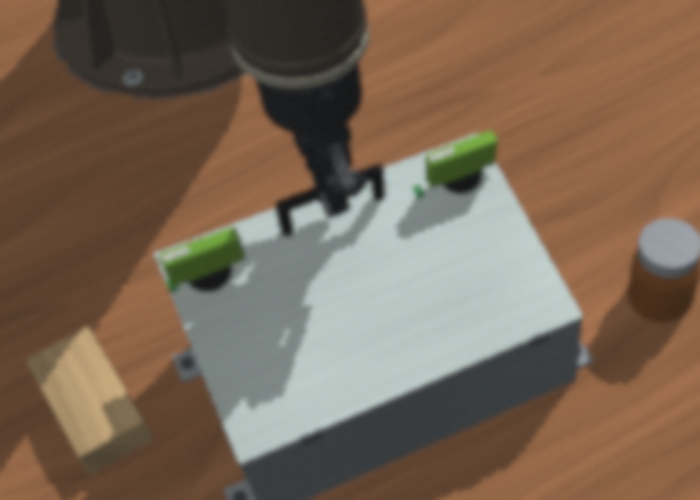

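Panel is lifting with about 11 N, radius on the arc. Continue.

Emit:
{"op": "arm_command", "data": {"offset": [[2,-5.6,0],[2.3,-5.6,0],[2.5,-5.6,0],[2.7,-5.5,0],[2.8,-5.5,0],[3,-5.4,0],[3.1,-5.3,0],[3.2,-5.2,0],[3.4,-5.1,0],[3.5,-5,0],[3.7,-4.9,0],[3.8,-4.8,0]], "twist": [[0,0,0.5],[0,0,0.4],[0,0,0.4],[0,0,0.4],[0,0,0.4],[0,0,0.4],[0,0,0.4],[0,0,0.4],[0,0,0.4],[0,0,0.4],[0,0,0.4],[0,0,0.4]], "grip": [-1,-1,-1,-1,-1,-1,-1,-1,-1,-1,-1,-1]}}

```text
clock: 20.0
eef_pos: [531.8, -45.6, 194.4]
eef_rot: [-0.701, 0.091, 0.003, 0.707]
contact_force: [0.1, -3.3, -13.2]
grip_width: 10.2
```

Run:
```python
from h import *
plan(12,2,rad=180.7)
```

```text
t 20.0 bar [-1.174e+02  1.000e-01  1.395e+02] ang 35.48 r 182.3 (180.7) tilt 7.6 F [  0.6  -3.3 -13.2] M [-0.42  0.02 -0.07] w 10.2 q [-0.14  0.41  1.77 -0.    1.1  -0.01]
[[np.float64(3.9), np.float64(-4.5), 0], [np.float64(4.2), np.float64(-4.4), 0], [np.float64(4.3), np.float64(-4.3), 0], [np.float64(4.4), np.float64(-4.2), 0], [np.float64(4.5), np.float64(-4.0), 0], [np.float64(4.7), np.float64(-3.9), 0], [np.float64(4.8), np.float64(-3.8), 0], [np.float64(4.9), np.float64(-3.6), 0], [np.float64(4.9), np.float64(-3.5), 0], [np.float64(5.0), np.float64(-3.3), 0], [np.float64(5.1), np.float64(-3.2), 0], [np.float64(5.2), np.float64(-3.0), 0]]
[[0, 0, np.float64(0.6)], [0, 0, np.float64(0.4)], [0, 0, np.float64(0.4)], [0, 0, np.float64(0.4)], [0, 0, np.float64(0.4)], [0, 0, np.float64(0.4)], [0, 0, np.float64(0.4)], [0, 0, np.float64(0.4)], [0, 0, np.float64(0.4)], [0, 0, np.float64(0.4)], [0, 0, np.float64(0.4)], [0, 0, np.float64(0.4)]]
```

Emit:
{"op": "arm_command", "data": {"offset": [[3.9,-4.4,0],[4.2,-4.3,0],[4.3,-4.2,0],[4.4,-4.1,0],[4.5,-4,0],[4.7,-3.9,0],[4.8,-3.8,0],[4.9,-3.6,0],[4.9,-3.4,0],[5,-3.2,0],[5.1,-3.1,0],[5.2,-3,0]], "twist": [[0,0,0.5],[0,0,0.4],[0,0,0.4],[0,0,0.4],[0,0,0.4],[0,0,0.4],[0,0,0.4],[0,0,0.4],[0,0,0.4],[0,0,0.4],[0,0,0.4],[0,0,0.4]], "grip": [-1,-1,-1,-1,-1,-1,-1,-1,-1,-1,-1,-1]}}

```text
clock: 21.5
eef_pos: [591.9, -53.9, 232.6]
eef_rot: [-0.696, 0.127, 0.039, 0.706]
contact_force: [-6.0, -2.7, -3.4]
grip_width: 9.9
```

Run:
```python
from h import *
plan(12,2,rad=180.7)
cv2.imwrite("pics/s13.png",cv2.resize(get_image("scene")[60:300,80:360,::-1],None,fx=2.4,fy=2.4))
```

```text
t 21.5 bar [-52.1  -0.2 176.9] ang 59.15 r 184.4 (180.7) tilt 13.55 F [-5.6 -3.5 -3.4] M [-0.47  0.71  0.02] w 9.9 q [-0.14  0.52  1.49 -0.    1.37 -0.01]
[[np.float64(5.9), np.float64(-2.8), 0], [np.float64(5.5), np.float64(-2.6), 0], [np.float64(5.6), np.float64(-2.5), 0], [np.float64(5.6), np.float64(-2.3), 0], [np.float64(5.7), np.float64(-2.1), 0], [np.float64(5.7), np.float64(-2.0), 0], [np.float64(5.8), np.float64(-1.8), 0], [np.float64(5.8), np.float64(-1.6), 0], [np.float64(5.8), np.float64(-1.4), 0], [np.float64(5.9), np.float64(-1.3), 0], [np.float64(5.9), np.float64(-1.1), 0], [np.float64(5.9), np.float64(-0.9), 0]]
[[0, 0, np.float64(-0.1)], [0, 0, np.float64(0.4)], [0, 0, np.float64(0.4)], [0, 0, np.float64(0.4)], [0, 0, np.float64(0.4)], [0, 0, np.float64(0.4)], [0, 0, np.float64(0.4)], [0, 0, np.float64(0.4)], [0, 0, np.float64(0.4)], [0, 0, np.float64(0.4)], [0, 0, np.float64(0.4)], [0, 0, np.float64(0.4)]]
```

View pics/s13.png

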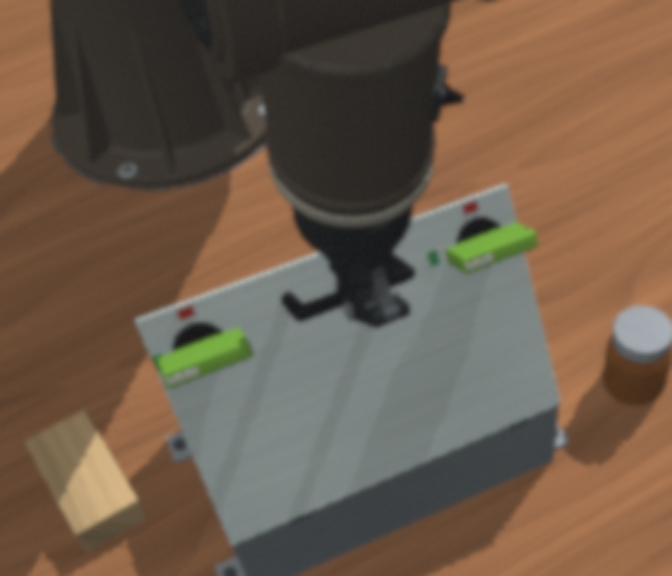

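Emit:
{"op": "arm_command", "data": {"offset": [[5.4,-2.6,0],[5.5,-2.5,0],[5.6,-2.4,0],[5.6,-2.2,0],[5.7,-2,0],[5.7,-1.9,0],[5.7,-1.7,0],[5.7,-1.5,0]], "twist": [[0,0,0.3],[0,0,0.4],[0,0,0.4],[0,0,0.4],[0,0,0.4],[0,0,0.4],[0,0,0.4],[0,0,0.4]], "grip": [-1,-1,-1,-1,-1,-1,-1,-1]}}

```text
clock: 22.55
eef_pos: [638.9, -60.4, 242.4]
eef_rot: [-0.692, 0.149, 0.062, 0.704]
contact_force: [-4.8, -1.3, -0.4]
grip_width: 9.4
```

Run:
```python
from h import *
plan(8,2,rad=180.7)
cv2.imwrite("pics/s14.png",cv2.resize(get_image("scene")[60:300,80:360,::-1],None,fx=2.4,fy=2.4))
cv2.imwrite("pics/t14.png",cv2.resize(get_image("top")[120:320,180:440,::-1],None,fx=3,fy=3))
```

```text
t 22.55 bar [ -2.   -0.4 185.9] ang 74.97 r 185.9 (180.7) tilt 17.21 F [-4.6 -1.9 -0.4] M [-0.41  0.82 -0.01] w 9.4 q [-0.14  0.63  1.29 -0.01  1.52 -0.01]
[[np.float64(6.6), np.float64(-1.3), 0], [np.float64(6.1), np.float64(-1.0), 0], [np.float64(6.1), np.float64(-0.8), 0], [np.float64(6.1), np.float64(-0.6), 0], [np.float64(6.1), np.float64(-0.5), 0], [np.float64(6.0), np.float64(-0.3), 0], [np.float64(6.0), np.float64(-0.1), 0], [np.float64(6.0), np.float64(0.1), 0]]
[[0, 0, np.float64(-0.3)], [0, 0, np.float64(0.4)], [0, 0, np.float64(0.4)], [0, 0, np.float64(0.4)], [0, 0, np.float64(0.4)], [0, 0, np.float64(0.4)], [0, 0, np.float64(0.4)], [0, 0, np.float64(0.4)]]
```

View pics/s14.png

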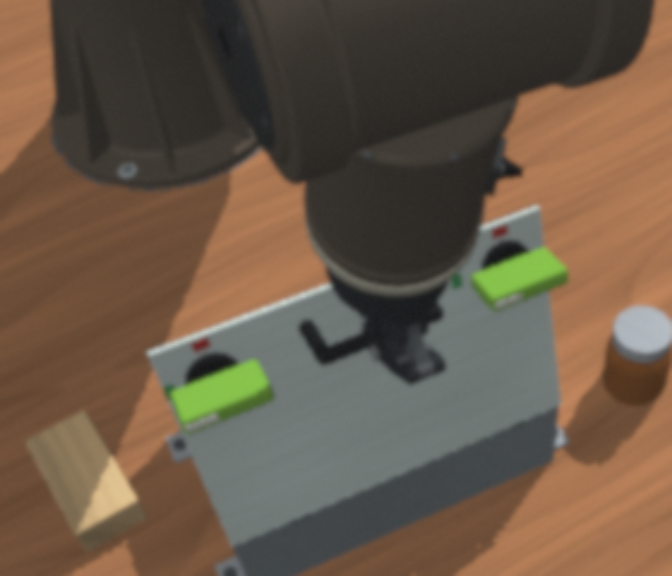

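View pics/t14.png

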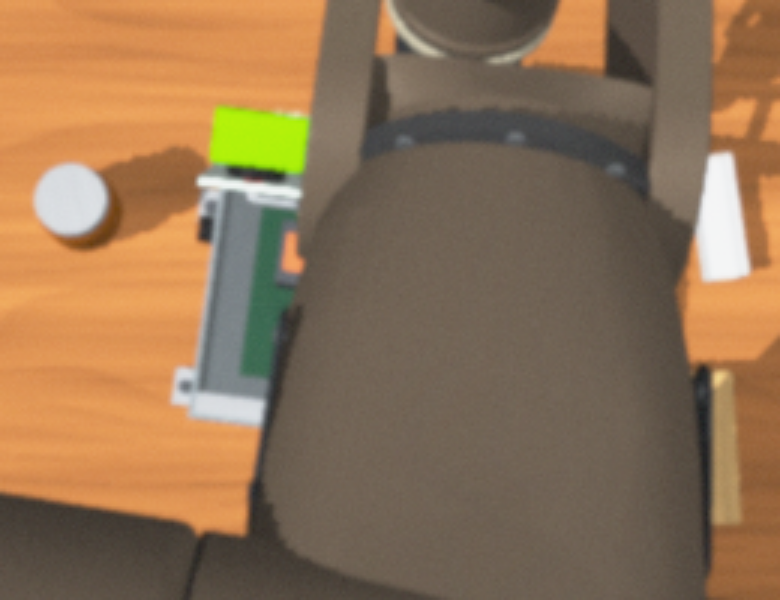

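```bash
cat >> h.py <<'E'
def corner(th,y,z=5,L=200):
    t=np.radians(th); return H+M@np.array([-L*np.cos(t)+z*np.sin(t),y,L*np.sin(t)+z*np.cos(t)])
def pang(cs,lo=60,hi=95,n="scene"):
    from scipy.optimize import minimize_scalar
    for px,y,z in cs:
        r=minimize_scalar(lambda t:np.linalg.norm(proj(n,corner(t,y,z))[0]-px),bounds=(lo,hi),method="bounded"); print(px,y,z,"angle",round(r.x,2),"resid",round(r.fun,2))
E
python3 - <<'E'
from h import *
for z in (0,5): pang([((142.5,206.7),-150,z),((304.2,146.3),150,z)])
E
```

```text
(142.5, 206.7) -150 0 angle 74.97 resid 2.09
(304.2, 146.3) 150 0 angle 75.77 resid 0.12
(142.5, 206.7) -150 5 angle 73.57 resid 2.09
(304.2, 146.3) 150 5 angle 74.36 resid 0.1
```

Emit:
{"op": "arm_command", "data": {"offset": [[5.8,-1.2,0],[6,-1,0],[6,-0.8,0],[6,-0.6,0],[6,-0.5,0],[5,-0.3,0],[3,0,0],[0,0,0]], "twist": [[0,0,0.1],[0,0,0.4],[0,0,0.4],[0,0,0.4],[0,0,0.4],[0,0,0.4],[0,0,0.3],[0,0,0]], "grip": [-1,-1,-1,-1,-1,-1,-1,-1]}}

```text
clock: 23.65
eef_pos: [676.2, -65.5, 240.3]
eef_rot: [-0.689, 0.164, 0.077, 0.702]
contact_force: [-1.5, -2.8, -5.8]
grip_width: 9.8
```

Run:
```python
from h import *
plan(2,1,rad=184)
cv2.imwrite("pics/s15.png",cv2.resize(get_image("scene")[60:300,80:360,::-1],None,fx=2.4,fy=2.4))
```

```text
t 23.65 bar [ 37.5  -0.5 183.1] ang 87.16 r 187.0 (180.7) tilt 19.64 F [-1.2 -3.  -5.8] M [-0.32  0.1  -0.  ] w 9.8 q [-0.14  0.72  1.14 -0.01  1.63 -0.01]
[[np.float64(3.6), np.float64(1.0), 0], [np.float64(3.2), np.float64(1.1), 0]]
[[0, 0, np.float64(-0.2)], [0, 0, np.float64(0.2)]]
```

View pics/s15.png

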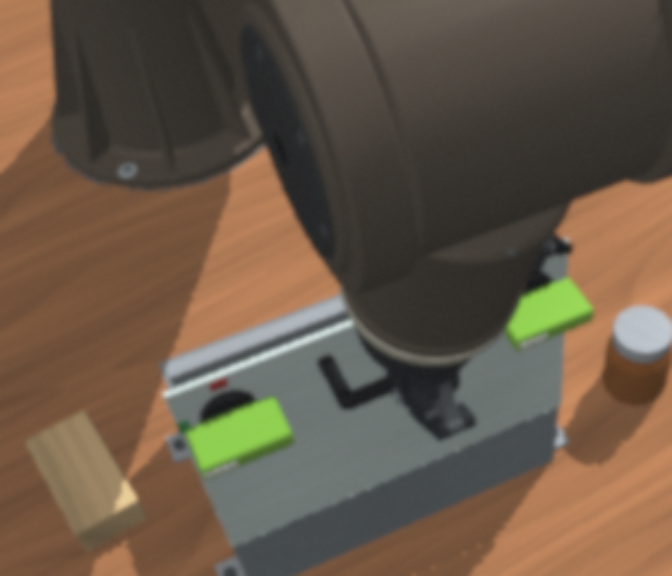

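Emit:
{"op": "arm_command", "data": {"offset": [[4,1,0],[4,1,0],[2,0.5,0],[0,0,0]], "twist": [[0,0,0],[0,0,0],[0,0,0],[0,0,0]], "grip": [-1,-1,-1,-1]}}

```text
clock: 24.2
eef_pos: [685.4, -66.8, 237.6]
eef_rot: [-0.689, 0.163, 0.075, 0.702]
contact_force: [-3.2, -1.8, -3.4]
grip_width: 10.0
```

Run:
```python
from h import *
pang([((148.75,224.2),-150,0),((148.75,224.2),-150,5)])
plan(2,1,rad=184)
cv2.imwrite("pics/s16.png",cv2.resize(get_image("scene")[180:300,120:340,::-1],None,fx=3.5,fy=3.5,interpolation=cv2.INTER_CUBIC))
```

```text
(148.75, 224.2) -150 0 angle 87.53 resid 1.54
(148.75, 224.2) -150 5 angle 86.11 resid 1.54
t 24.2 bar [ 46.7  -0.6 180.5] ang 90.09 r 186.4 (180.7) tilt 19.42 F [-2.9 -2.2 -3.4] M [-0.39  0.18 -0.01] w 10.0 q [-0.14  0.73  1.11 -0.01  1.64 -0.01]
[[np.float64(2.8), np.float64(1.0), 0], [np.float64(3.1), np.float64(1.0), 0]]
[[0, 0, np.float64(0.6)], [0, 0, np.float64(0.2)]]
```

View pics/s16.png

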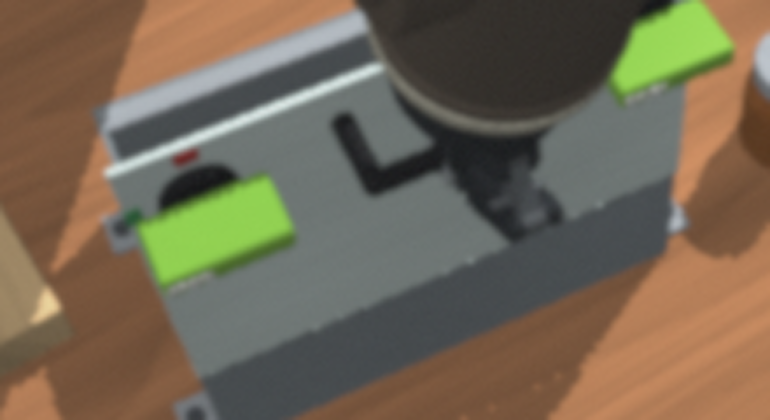

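Emit:
{"op": "arm_command", "data": {"offset": [[0,0,0],[0,0,0],[0,0,0],[0,-6,0],[0,-12,0],[0,-20,0],[0,-25,0],[0,-25,0],[0,-25,0],[0,0,0]], "twist": [[0,0,0],[0,0,0],[0,0,0],[0,0,0],[0,0,0],[0,0,0],[0,0,0],[0,0,0],[0,0,0],[0,0,0]], "grip": [-0.45,-0.45,-0.45,-0.45,-0.45,-0.45,-0.45,-0.45,-0.45,-0.45]}}

```text
clock: 25.5
eef_pos: [726.0, -70.7, 352.5]
eef_rot: [-0.689, 0.16, 0.073, 0.703]
contact_force: [0.5, 1.5, -0.6]
grip_width: 23.4
```

Run:
```python
from h import *
pang([((150,230),-150,0),((150,230),-150,5)])
plan(1,1,rad=184); print(read_state()["eef_pos"])
cv2.imwrite("pics/s17.png",cv2.resize(get_image("scene")[100:300,90:350,::-1],None,fx=3,fy=3,interpolation=cv2.INTER_CUBIC))
```

```text
(150, 230) -150 0 angle 90.83 resid 0.56
(150, 230) -150 5 angle 89.41 resid 0.56
t 25.5 bar [ 87.1   0.9 295.5] ang 92.01 r 308.1 (180.7) tilt 19.05 F [ 0.3  1.5 -0.6] M [ 0.02 -0.19  0.02] w 23.4 q [-0.14  0.76  0.79 -0.01  1.92 -0.01]
[[np.float64(7.8), np.float64(123.8), 0]]
[[0, 0, np.float64(1.4)]]
[725.97664524 -70.68891023 352.49441268]
```

View pics/s17.png

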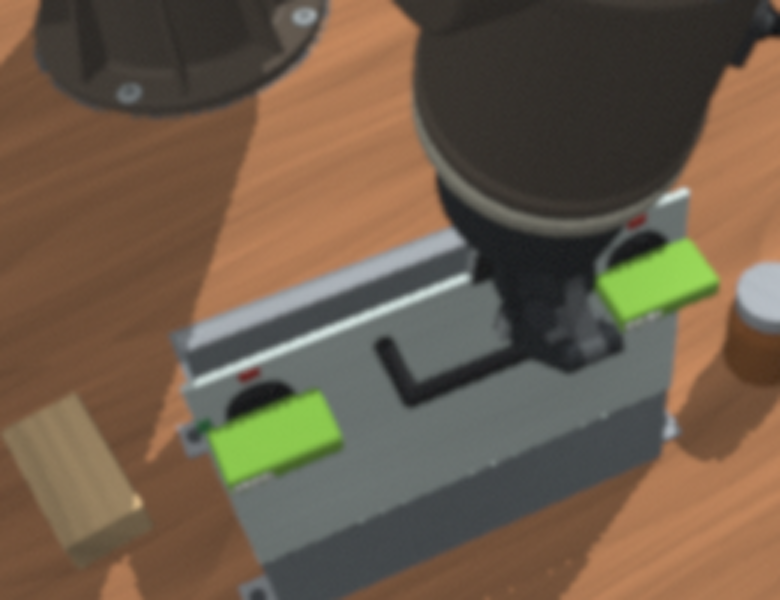

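Emit:
{"op": "arm_command", "data": {"offset": [[0,-30,0],[0,-40,0],[0,-30,0],[0,0,0]], "twist": [[0,0,0],[0,0,0],[0,0,0],[0,0,0]], "grip": [-0.45,-0.45,-0.45,-0.45]}}

```text
clock: 26.05
eef_pos: [757.3, -74.4, 445.2]
eef_rot: [-0.689, 0.163, 0.076, 0.702]
contact_force: [0.5, 0.5, -0.7]
grip_width: 23.4
```

Run:
```python
from h import *
s=read_state(); print(s["eef_pos"],s["contact_force"],s["joint_pos"])
cv2.imwrite("pics/s18.png",get_image("scene")[:,:,::-1])
cv2.imwrite("pics/s18c.png",cv2.resize(get_image("scene")[100:300,90:350,::-1],None,fx=3,fy=3,interpolation=cv2.INTER_CUBIC))
```

```text
[757.32046734 -74.40696821 445.1797805 ] [ 0.51438504  0.53858466 -0.65015274] [-0.13515905  0.88428529  0.33926962 -0.00650152  2.25747046 -0.01390117]
```

View pics/s18.png

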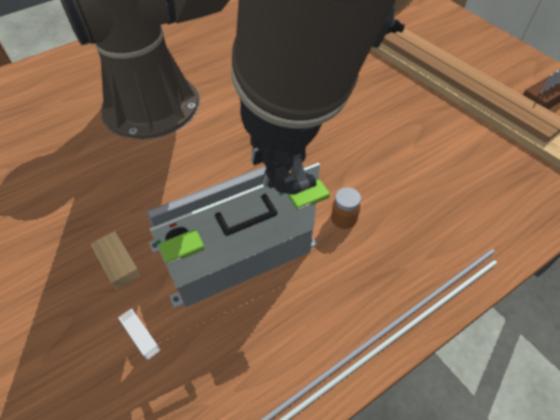

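View pics/s18c.png

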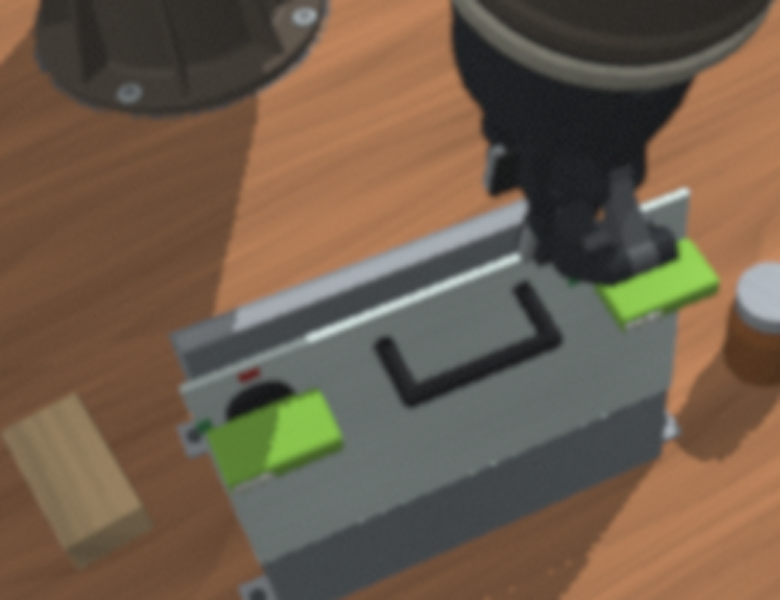

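Run:
```python
from h import *
for z in (0,5): pang([((150.7,228.3),-150,z),((319.3,163.3),150,z)],60,100)
print((proj("scene",[corner(t,y,45,175) for t in (86,88,90) for y in (-42,42)])-[90,100])*3)
```

```text
(150.7, 228.3) -150 0 angle 90.1 resid 1.84
(319.3, 163.3) 150 0 angle 90.95 resid 0.39
(150.7, 228.3) -150 5 angle 88.68 resid 1.84
(319.3, 163.3) 150 5 angle 89.53 resid 0.37
[[400.14438188 377.9431316 ]
 [540.78367071 320.27186702]
 [404.85882656 387.77573277]
 [545.79198347 329.64201908]
 [409.61276107 397.82552596]
 [550.8010897  339.23651893]]
```

```bash
python3 -c "
from plant import *
print(hand_in())"
```

```text
the job is handed in; nothing more can be done
None
```

Both fasteners are unlocked, the panel stands upright by itself, and I handed the job in after about 26 s of the 59 s allowed.

**Fasteners:** I turned the right one first, then the left, each until the wrist moment rose to about 0.8–0.9 N m at the end stop. Afterwards both wings lay parallel to the front edge with the stripe toward the green mark.

**Panel:** I gripped the black handle and swung the panel up slowly. The force was about 13 N or less at each check between moves. I then let go and backed clear.

**Last checks:**
- The panel corners in the scene picture gave 89–91°, and the handle bar matched about 90°.
- The force on the tool was about 1 N, and nothing was touching the panel.
- The jar, wood block and tube look unmoved in the scene picture; I did not measure their positions.

**What failed or disagreed:**
- **Missed grasp:** my first try at the handle closed on nothing and slipped off the bar. The fingertips appear to sit about 20 mm farther back than the stated TCP. I went lower, checked for contact, and the second try held.
- **Swing radius:** during the swing, the handle's distance from the hinge came out 5–6 mm too large (186–187 mm instead of 181). The bar probably slid a little in the pads. The camera angle agreed with the arm's reading to within about a degree.

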